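# Change over the plate carriers of a two-lane dispenser

### The job

Change the plates over on the two-lane dispenser: hook a fingertip behind the upturned lip of the plate carrier that stands in under the dispensing head and draw it out along its rails all the way to its front stop, and push the other carrier, which waits drawn out at the front of the deck, fully home under the head. Use fingertips only: do not pinch the lips, lift anything or touch the plates, which must stay seated on their carriers, and leave the things around the work where they are.

Things in the scene. Friction and masses are not known exactly. Their poses are not given: they have to be found in the camera images.
- dispenser: Two-lane benchtop dispenser, fixed: blue base, white deck (top 48 mm above the bench), blue tower 448 mm high at the rear. Origin on the bench midway between the lanes, under the lips' home position. Its own -x is its front, the way carriers draw out (roughly world +y); z up. Deck spans x -175 to 420, y -130 to 210 mm. Lanes run along x at y = -65 and +65 mm; either carrier may be in either.
- head (a point): Middle of the lower front edge of the dispensing head, which overhangs both lanes: 170 mm above the bench, at x = 130, y = 10 mm in the dispenser's frame; the head is 270 mm wide. Behind this edge thin nozzles hang to 92 mm above the bench (at x = 165 mm); the tower begins at x = 220 mm.
- station (a point): Centre of the top of the reagent station, a low block 90 x 50 mm at the side of the deck, 58 mm above the bench, at x = -60, y = 165 mm in the dispenser's frame.
- carrier_1 (a joint): How far out carrier 1 stands (m): 0 = fully home under the head, 0.14 = at its front stop. It starts at 0. A dark anodised tray 102 mm wide, its floor 5 mm thick with the top 63 mm above the bench, on two rails. It slides with about 2.5 N of friction plus slight damping, no spring, and stays where it is left.
- carrier_2 (a joint): How far carrier 2, an identical tray, has been pushed in (m): 0 = at its front stop at the front of the deck, where it waits at the start; 0.14 = fully home under the head. Same friction.
- lip_1: Pull lip of carrier 1: upright aluminium flange at the tray's front end, 80 mm wide, 4 mm thick. Origin at the bottom middle of its inner face (towards the tower), 58 mm above the bench, 5 mm below the top of the tray floor; top edge 27 mm above the origin. Own -x is the way out, z up. Behind it the tray floor is bare for 50 mm (own x 0 to 50, y -51 to 51): the finger space; then the plate's nest.
- lip_2: The pull lip of carrier 2, the same shape and frame.
- buffer_1: Black rubber strip 76 mm wide, 4 mm thick, 20 mm tall on the outer face of lip 1. Origin at the bottom middle of the strip where it meets the lip (own x = -4, z = +2 mm from the lip's origin); axes as the lip. Its outer face is 8 mm in front of the lip's inner face; its top is 80 mm above the bench.
- buffer_2: The same rubber strip on the outer face of lip 2.
- nest_1 (a point): Centre of the plate nest on the floor of carrier 1, 63 mm above the bench, 119.5 mm behind the inner face of its lip; axes as the lip. Corner locators 6 mm high around the plate.
- nest_2 (a point): The same point on carrier 2.
- plate_1: 96-well microplate, white, 128 x 86 x 14 mm, loose, about 80 g, seated in the nest of carrier 1, long side along the rails. Origin at the centre of its underside.
- plate_2: 24-well microplate, white, 128 x 86 x 20 mm, loose, about 120 g, seated in the nest of carrier 2. Origin at the centre of its underside.
- reservoir_a: Small open white reservoir, 30 x 36 x 40 mm, loose on the reagent station at the side of the deck; origin at the centre of its underside. A bystander.
- reservoir_b: A second, identical reservoir beside it. A bystander.
- bottle: Amber reagent bottle, 48 mm in diameter, 95 mm tall, standing on the bench; origin at the centre of its underside. A bystander.
- tip_box: Box of pipette tips, 84 x 122 x 52 mm, grey, on the bench; origin at the centre of its underside. A bystander.
Mind the look-alikes: they are no part of the job. Leave any red or yellow look-alike of the plate_2 alone.

How it is judged:
By the outcome, as a careful person would: the job done as asked, in the order asked, and still so for the second after the job is handed in, with the robot touching nothing.
It also fails if it takes over 48 s, if anything falls off the work surface, if the arm or the gripper's body presses on something with over 40 N, if the wrist force passes 120 N, or if a joint passes its speed limit or range.

### The arm

A 7-joint arm with a two-finger parallel gripper is mounted at the origin on the work surface. World frame = base frame: x ahead of the robot, y to its left, z up, the work surface at z = 0. Lengths are in m, angles in rad, forces in N, time in s.
With the tool pointing down it reaches from about 0.425 to 0.925 m from the base axis. Payload 6.8 kg.
Tool frame: the origin (TCP) lies on the front face of the gripper's body, between the roots of the fingers; the fingertips stand 73 mm ahead of it and the grasp point (between the pads) lies 54 mm ahead of it (env.nose_length is the distance from the TCP to the fingertips, in m); z points along the fingers, y is the line along which they close (so a half turn about z gives the same grasp; the last joint's range is limited). The gripper opens to 85 mm and grips with 20 to 120 N. Pads are 22 mm wide; open, the fingers measure 114 mm over their backs; the gripper's body (76 mm by 85 mm) begins 54 mm behind the grasp point. The pads swing forward as they close: fully open they stand 13 mm farther back than shut.
Start: joints at [1.093, 0.477, 0.022, 1.555, -0.011, 1.109, -0.083], TCP at [0.244, -0.629, 0.304] pointing down, gripper open.
Joint ranges: [-2.96, 2.96], [-0.34, 2.1], [-1.41, 1.46], [0.24, 2.44], [-1.37, 4.51], [0.17, 1.92], [-2.96, 2.96]. Speed limits (rad/s): [2.39, 2.39, 3.14, 3.14, 3.14, 3.14, 3.14].

### API

Orientations are given as a unit quaternion [w, x, y, z].
In Python, from cell import env, kin, camera, calibration, job gives the robot as it stands. The module is installed in compiled form; this text tells all that it offers. Calls block until the motion is done:
- env.reach(position, orientation): joint-space move of the TCP to a pose.
- env.movel(position, velocity=0.15, rot=None, stop_force=None): straight line of the TCP; rot=None keeps the orientation; velocity is the mean speed in m/s. With stop_force (N) it stops when the force on the tool has changed by that much, and returns True; else False.
- env.goto_joints(angles): joint-space move.
- env.grip(opening, f_grip=None): finger opening in m; f_grip is the grip in N (None keeps the last); returns when the fingers have stopped.
- env.dwell(seconds).
- kin.inverse_kinematics(position, orientation): joint angles nearest the present ones, or None.
- env.get_state(): the state.
- camera(name): name is "scene" or "top" or "wrist"; returns (picture, depth): 384x512x3 uint8, blue, green, red; 384x512 float32, m along the optical axis (not along the pixel's ray), 0 where there is no reading.
- calibration(name): a dict with "fx", "fy", "cx", "cy" (pixels), "k1" (the pictures are not rectified: a ray, as slopes to the right and down, at radius r is drawn at 1 + k1 r^2 times it, then the intrinsics apply), "rvec" (rotation vector, rad) and "tvec" (3), from world to camera coordinates, as OpenCV has them. Camera axes: x right, y down, z forward; pixel columns grow to the right and rows downward; lengths in m; the calibration is good to about 2 mm. A picture is of the moment at which its call begins: read the wrist's pose just before it. calibration takes no time and is no camera call; for the wrist camera it gives the pose at the moment of the call.
A pose or a line that the arm cannot do raises env.PlanningError and nothing moves.
- job.job_done(): hands the job in; it is judged then, once.
The state is a dict: "time": time; "qpos": joint angles; "joint_velocities": joint speeds; "joint_torque": joint torques, N m; "tcp_pos": TCP position; "orientation": TCP orientation; "force": force on the tool from outside, world axes, zero at the start; "torque": the same for the moment, N m; "opening": finger opening in m; "gripper_force": force on a finger pad.
Only numpy, scipy, OpenCV 4.12 (cv2) and the standard library are available. Lean on these libraries where they do the work, as an engineer would, in place of code of your own. Each camera call takes 0.05 s, during which the arm holds its last target. There are 200 camera calls.

## Working session

There is one attempt and no reset: what is moved stays moved. The work goes in short steps, each a Python script; the robot and the scene stay as the last script left them, time stands still between calls to the robot, and variables do not carry over. Pictures are saved under pics/ and viewed, at most 10 in all, crops included, and the job is handed in when it is done.

```bash
mkdir -p pics
cat > h.py <<'E'
import numpy as np, cv2
from cell import env, kin, camera, calibration, job
def snap(name, f):
    c=calibration(name); p,d=camera(name); cv2.imwrite(f'pics/{f}.png',p); np.savez(f'pics/{f}.npz',p=p,d=d,**{k:np.array(v) for k,v in c.items()}); return p,d,c
def w(c,d,u,v,z=None):
    K=np.array([[c['fx'],0,c['cx']],[0,c['fy'],c['cy']],[0,0,1.]],float)
    s=cv2.undistortPoints(np.array([[[u,v]]],float),K,np.array([float(c['k1']),0,0,0]))[0,0]
    R=cv2.Rodrigues(np.array(c['rvec'],float))[0]; t=np.array(c['tvec'],float).ravel()
    r=R.T@np.array([s[0],s[1],1]); o=-R.T@t
    return o+r*((z-o[2])/r[2] if z is not None else d[int(round(v)),int(round(u))])
E
python3 - <<'E'
from h import *
a=snap('scene','s1')[0]; b=snap('top','t1')[0]
cv2.imwrite('pics/s1b.png',cv2.resize(a,(800,600),interpolation=cv2.INTER_CUBIC))
cv2.imwrite('pics/t1b.png',cv2.resize(b,(800,600),interpolation=cv2.INTER_CUBIC))
s=env.get_state(); print(s['time'],s['orientation'],s['opening'],env.nose_length)
E
```

```text
0.1 [-7.93432205e-04  9.82955368e-01  1.83842515e-01 -2.13088918e-04] 0.08546714354320865 0.0726
```

View pics/s1b.png

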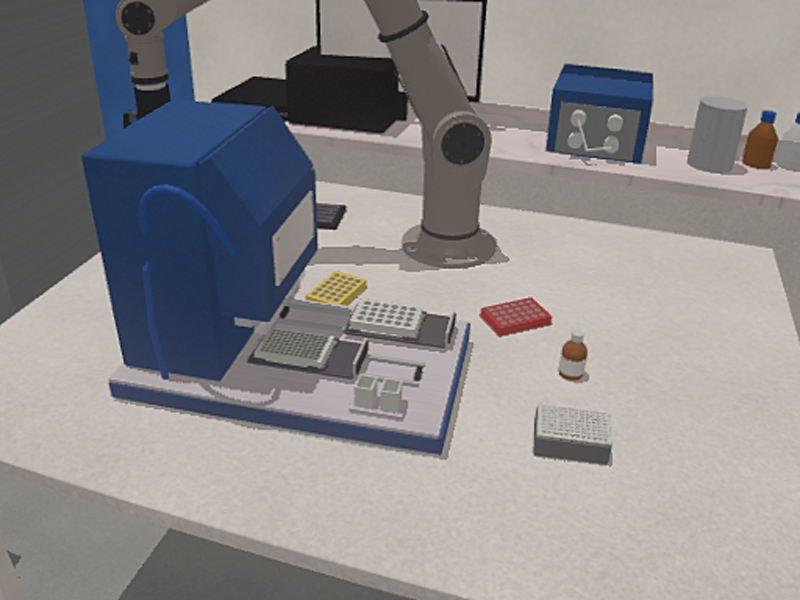

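View pics/t1b.png

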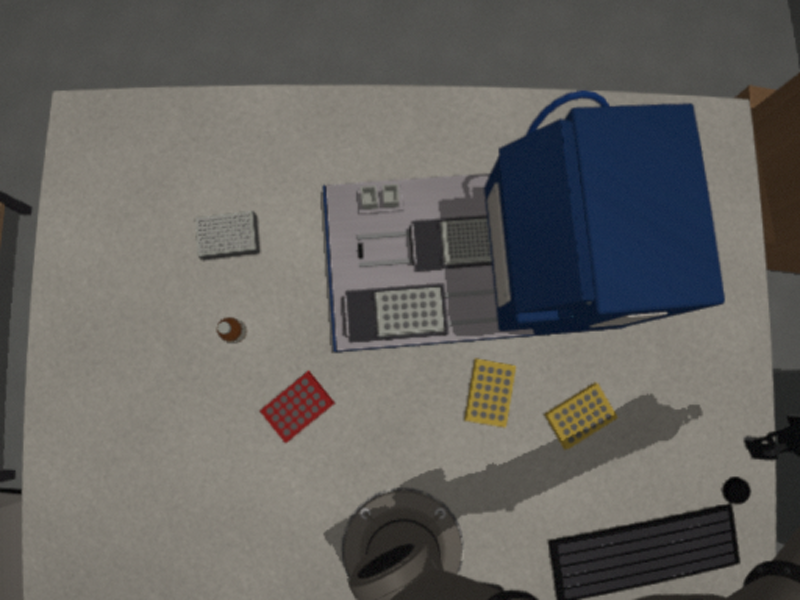

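The scene and top views show the home carrier with the 96-well plate at (450,243) in the top view, its lip at (410,245). The drawn-out carrier with the white 24-well plate is at (410,312), its lip at (346,315). Look-alikes are red at (297,407) and yellow at (490,393) and (580,415); none of them are on carriers. I chose the white plates on the trays. Next is a close crop.

Run:
```python
import cv2
a=cv2.imread('pics/t1.png')[110:230,200:350]
a=cv2.convertScaleAbs(a,alpha=1.5)
cv2.imwrite('pics/c1.png',cv2.resize(a,None,fx=5,fy=5,interpolation=cv2.INTER_CUBIC))
```

```text
(no output)
```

View pics/c1.png

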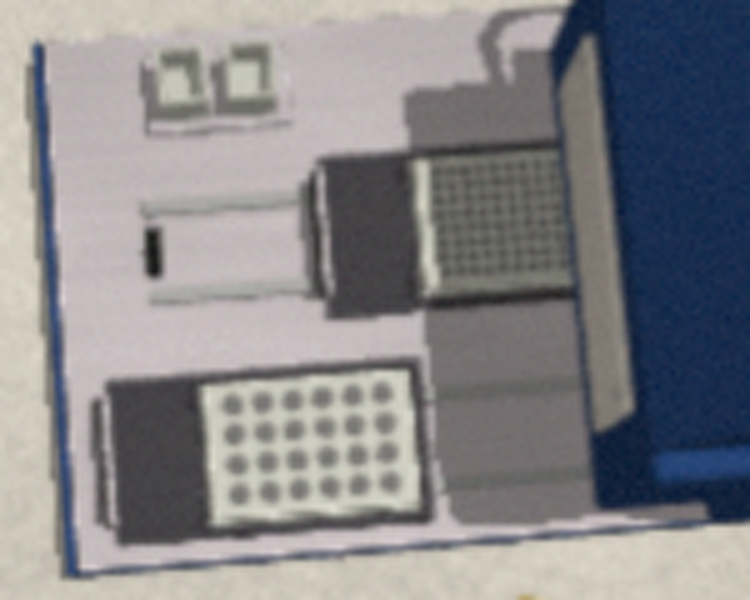

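Run:
```python
from h import *
f=np.load('pics/t1.npz'); d=f['d']
P=lambda U,V,z:w(f,d,200+(U+.5)/5-.5,110+(V+.5)/5-.5,z)
A=P(40,42,.048);B=P(72,575,.048)
for n,p in dict(A=A,B=B,l1a=P(316,170,.085),l1b=P(325,298,.085),l2a=P(100,400,.085),l2b=P(107,524,.085),t2=P(418,362,.063),t2b=P(433,520,.063),n2=P(110,383,.063),n2b=P(120,543,.063)).items(): print(n,p.round(4))
yx=(A-B)/np.linalg.norm(A-B); print(np.linalg.norm(A-B)); ex=np.array([yx[1],-yx[0],0]); 
O=A-yx*.210+ex*.175; print('O',O,'ex',ex,'yx',yx)
for n,p in dict(lip1=O+.065*yx,lip2=O-.14*ex-.065*yx).items(): print(n,p.round(4))
for q in [(0,.065),(-.14,.065),(-.16,-.065),(0,-.065),(.01,-.065)]: 
  p=O+ex*q[0]+yx*q[1]; print(q,np.hypot(p[0],p[1]).round(3))
```

```text
A [0.7302 0.1604 0.048 ]
B [0.3933 0.1336 0.048 ]
l1a [ 0.6384 -0.014   0.085 ]
l1b [ 0.5592 -0.0196  0.085 ]
l2a [0.4964 0.1151 0.085 ]
l2b [0.4221 0.1098 0.085 ]
t2 [ 0.5238 -0.0774  0.063 ]
t2b [ 0.4269 -0.086   0.063 ]
n2 [0.5098 0.1109 0.063 ]
n2b [0.4122 0.1035 0.063 ]
0.33797610980069276
O [ 0.53473226 -0.0306802   0.048     ] ex [ 0.07909158 -0.99686735  0.        ] yx [0.99686735 0.07909158 0.        ]
lip1 [ 0.5995 -0.0255  0.048 ]
lip2 [0.4589 0.1037 0.048 ]
(0, 0.065) 0.6
(-0.14, 0.065) 0.599
(-0.16, -0.065) 0.474
(0, -0.065) 0.471
(0.01, -0.065) 0.473
```

```bash
cat >> h.py <<'E'
O=np.array([.5347,-.0307,0]); EX=np.array([.0791,-.9969,0]); YX=np.array([.9969,.0791,0])
def D(x,y,z): return O+EX*x+YX*y+np.array([0,0,z])
T=np.arctan2(YX[0],-YX[1])/2
QA=[0,np.cos(T),np.sin(T),0]; QB=[0,np.cos(T-np.pi/2),np.sin(T-np.pi/2),0]
E
python3 - <<'E'
from h import *
c=calibration('wrist');R=cv2.Rodrigues(np.array(c['rvec'],float))[0]
s=env.get_state()
print('cam off',-R.T@np.array(c['tvec'],float).ravel()-s['tcp_pos'],'axis',R[2])
p=s['tcp_pos'].copy() if hasattr(s['tcp_pos'],'copy') else np.array(s['tcp_pos'])
for z in (.6,.55): print(z,kin.inverse_kinematics([p[0],p[1],z],s['orientation']))
for q in (QA,QB):
  for a in [(-.07,0,.6),(-.07,0,.36),(.017,.065,.142),(-.125,.065,.142),(-.17,-.065,.142),(-.01,-.065,.142)]:
    k=kin.inverse_kinematics(D(*a),q); print(a,None if k is None else np.round(k,2))
E
```

```text
cam off [0.06522308 0.02480751 0.07032439] axis [-0.26182818 -0.09881747 -0.96004224]
0.6 [ 1.07432262  0.38553451  0.05636129  1.04856723 -0.02138616  1.70965644
 -0.07737896]
0.55 [ 1.07737417  0.37691312  0.04838332  1.16675365 -0.01781104  1.59996516
 -0.07913211]
(-0.07, 0, 0.6) [ 0.43  0.17 -0.74  1.37  0.11  1.65 -0.21]
(-0.07, 0, 0.36) [ 0.38  0.25 -0.67  1.8   0.17  1.15 -0.27]
(0.017, 0.065, 0.142) [ 0.36  0.61 -0.53  1.83  0.41  0.81 -0.3 ]
(-0.125, 0.065, 0.142) [ 0.16  0.61 -0.57  1.84  0.44  0.82 -0.56]
(-0.17, -0.065, 0.142) [ 0.3   0.55 -0.89  2.11  0.62  0.77 -0.9 ]
(-0.01, -0.065, 0.142) [ 0.36  0.43 -0.52  2.14  0.35  0.65 -0.33]
(-0.07, 0, 0.6) [ 0.74  0.27 -1.19  1.35  0.25  1.68  2.81]
(-0.07, 0, 0.36) [-1.17  0.42  1.3   1.88 -0.43  1.18 -2.78]
(0.017, 0.065, 0.142) [-0.81  1.02  1.26  1.91 -1.11  1.14 -2.15]
(-0.125, 0.065, 0.142) [ 0.53  0.9  -1.19  1.82  0.94  1.13  2.22]
(-0.17, -0.065, 0.142) [ 0.5   0.72 -1.19  2.1   0.86  0.94  2.04]
(-0.01, -0.065, 0.142) [-0.96  0.84  1.27  2.22 -1.06  0.95 -2.09]
```

Run:
```python
from h import *
s=env.get_state(); p=np.array(s['tcp_pos'])
k=np.array(kin.inverse_kinematics([p[0],p[1],.6],s['orientation']))
env.goto_joints(k); k[0]-=1.27; 
env.goto_joints(k); print(env.get_state()['time'],env.get_state()['tcp_pos'])
env.reach(D(-.05,0,.36),QA); env.grip(0.0)
s=env.get_state(); print(s['time'],s['tcp_pos'],s['qpos'],s['orientation'],QA,s['force'])
a=snap('wrist','w1')[0]; cv2.imwrite('pics/w1b.png',cv2.resize(a,(800,600),interpolation=cv2.INTER_CUBIC))
```

```text
4.05 [0.67304842 0.04516515 0.60006818]
5.9 [0.53072919 0.01914056 0.35998329] [-0.1747547   0.18787303  0.02448638  1.83193544 -0.00503502  1.12187439
 -0.06932586] [ 4.91181933e-06  6.78562780e-01  7.34542411e-01 -2.32868967e-05] [0, np.float64(0.6785656293904619), np.float64(0.7345397787798331), 0] [-0.41407852  0.44590954 -0.84436724]
```

View pics/w1b.png

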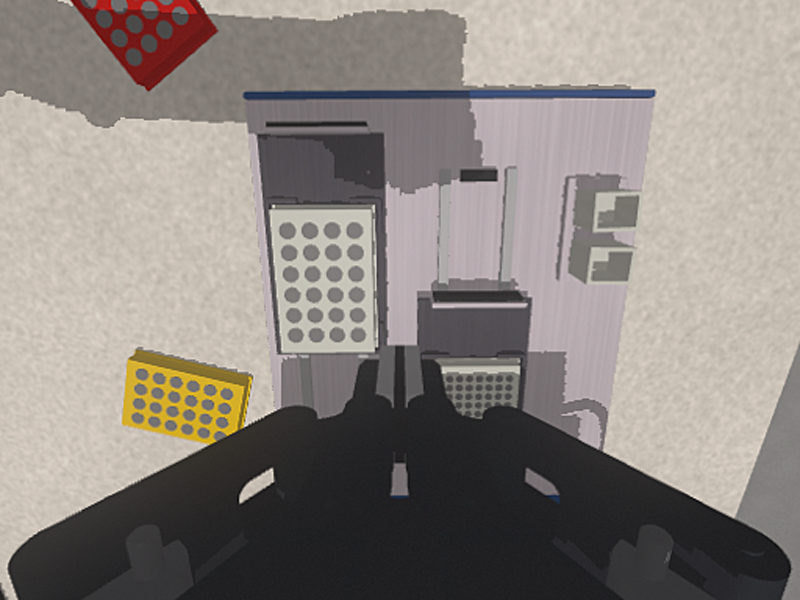

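The wrist view shows lip 1's top edge as a white line from (432,304) to (527,307), with black rubber in front. Buffer 2 runs from (265,125) to (368,125), and the deck front edge from (247,99) to (654,97).

Run:
```python
from h import *
f=np.load('pics/w1.npz'); d=f['d']
def P(U,V,z):
    p=w(f,d,(U+.5)*.64-.5,(V+.5)*.64-.5,z); q=p-O; return p.round(4),'disp',(q@EX).round(4),(q@YX).round(4)
for n,a in dict(l1a=(432,305,.085),l1b=(527,307,.085),buf2a=(265,125,.08),buf2b=(368,125,.08),c1=(247,99,.048),c2=(654,97,.048),t1a=(418,297,.063),t1b=(531,299,.063),t2a=(258,135,.063),t2b=(384,133,.063)).items(): print(n,*P(*a))
for U in (290,340): print(U,[(V,P(U,V,None)[3].round(3),P(U,V,None)[0][2].round(3)) for V in range(115,145,3)])
for U in (450,480,505): print(U,[(V,P(U,V,None)[3].round(3),P(U,V,None)[0][2].round(3)) for V in range(284,315,3)])
```

```text
l1a [ 0.5603 -0.0213  0.085 ] disp -0.0074 0.0263
l1b [ 0.6402 -0.0167  0.085 ] disp -0.0056 0.1063
buf2a [0.4198 0.1104 0.08  ] disp -0.1498 -0.1034
buf2b [0.498  0.1165 0.08  ] disp -0.1496 -0.025
c1 [0.3956 0.1313 0.048 ] disp -0.1725 -0.1258
c2 [0.7278 0.1596 0.048 ] disp -0.1744 0.2076
t1a [ 0.5495 -0.0218  0.063 ] disp -0.0077 0.0154
t1b [ 0.6499 -0.0158  0.063 ] disp -0.0058 0.116
t2a [0.4091 0.1035 0.063 ] disp -0.1437 -0.1146
t2b [0.5099 0.1128 0.063 ] disp -0.145 -0.0134
290 [(115, np.float64(-0.092), np.float64(0.048)), (118, np.float64(-0.091), np.float64(0.048)), (121, np.float64(-0.092), np.float64(0.048)), (124, np.float64(-0.084), np.float64(0.081)), (127, np.float64(-0.085), np.float64(0.079)), (130, np.float64(-0.083), np.float64(0.086)), (133, np.float64(-0.088), np.float64(0.065)), (136, np.float64(-0.089), np.float64(0.063)), (139, np.float64(-0.089), np.float64(0.064)), (142, np.float64(-0.09), np.float64(0.061))]
340 [(115, np.float64(-0.05), np.float64(0.049)), (118, np.float64(-0.05), np.float64(0.048)), (121, np.float64(-0.046), np.float64(0.08)), (124, np.f
[... 1107 characters left out ...]
, np.float64(0.083)), (305, np.float64(0.067), np.float64(0.085)), (308, np.float64(0.071), np.float64(0.063)), (311, np.float64(0.071), np.float64(0.064)), (314, np.float64(0.071), np.float64(0.063))]
505 [(284, np.float64(0.094), np.float64(0.054)), (287, np.float64(0.094), np.float64(0.056)), (290, np.float64(0.094), np.float64(0.057)), (293, np.float64(0.091), np.float64(0.069)), (296, np.float64(0.089), np.float64(0.079)), (299, np.float64(0.089), np.float64(0.08)), (302, np.float64(0.088), np.float64(0.084)), (305, np.float64(0.087), np.float64(0.086)), (308, np.float64(0.094), np.float64(0.063)), (311, np.float64(0.094), np.float64(0.063)), (314, np.float64(0.094), np.float64(0.063))]
```

```bash
sed -i 's/^O=.*; EX/O=np.array([.5347,-.0307,0])-.0055*np.array([.0791,-.9969,0]); EX/' h.py
cat >> h.py <<'E'
def st(n=''):
    s=env.get_state(); p=np.array(s['tcp_pos'])-O; print(n,round(s['time'],2),'x',(p@EX).round(4),'y',(p@YX).round(4),'z',p[2].round(4),'F',(np.array(s['force'])@np.c_[EX,YX,[0,0,1]]).round(1),flush=True)
E
python3 - <<'E'
from h import *
env.reach(D(.019,.066,.20),QA); st('above')
print(env.movel(D(.019,.066,.1415),.08,stop_force=8)); st('down')
print(env.movel(D(-.02,.066,.1415),.05,stop_force=20)); st('a')
E
python3 - <<'E'
from h import *
a=snap('wrist','w2')[0]; cv2.imwrite('pics/w2b.png',cv2.resize(a,(800,600),interpolation=cv2.INTER_CUBIC))
E
```

```text
above 6.72 x 0.0184 y 0.0665 z 0.201 F [-0.6  0.2  1.1]
False
down 7.6 x 0.0191 y 0.0663 z 0.1417 F [0.2 1.1 0.8]
False
a 8.53 x -0.0207 y 0.0659 z 0.1412 F [ 0.   0.1 -0.2]
```

View pics/w2b.png

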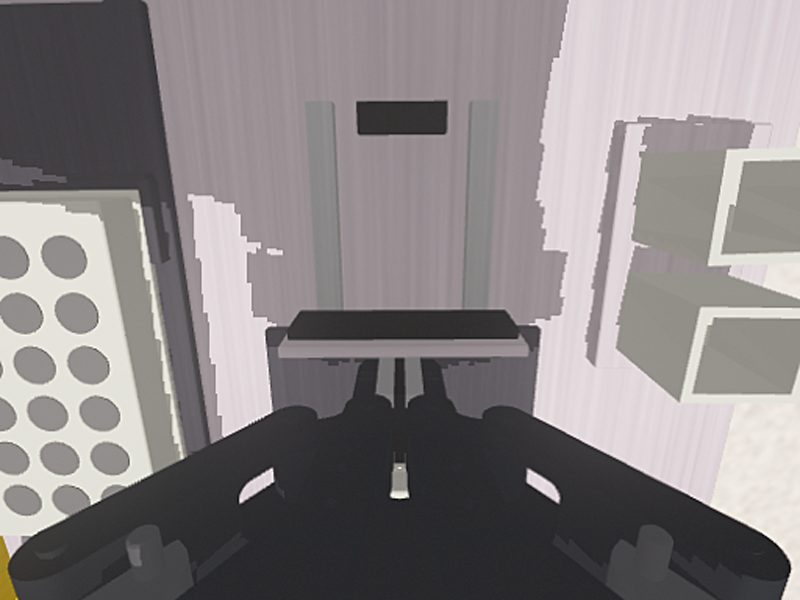

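The fingertips sit behind lip 1 (lip top from (278,350) to (528,350)), and the carrier has started to come out. I'll continue to the front stop.

Run:
```python
from h import *
f=np.load('pics/w2.npz')
for U in (300,510):
  q=w(f,None,(U+.5)*.64-.5,356*.64,.085)-O; print('lip inner x',(q@EX).round(4),(q@YX).round(4))
print(env.movel(D(-.118,.066,.1415),.1,stop_force=25)); st('b')
print(env.movel(D(-.165,.066,.1415),.03,stop_force=12)); st('c')
env.dwell(.2); st('d')
```

```text
lip inner x -0.0324 0.033
lip inner x -0.0325 0.1
False
b 9.72 x -0.1181 y 0.0665 z 0.1417 F [0.7 0.1 0. ]
True
c 10.41 x -0.1292 y 0.0658 z 0.1412 F [-0.7  0.3  0.1]
d 10.61 x -0.1286 y 0.0654 z 0.1408 F [-0.4  0.2  0. ]
```

Run:
```python
from h import *
print(env.movel(D(-.15,.066,.1415),.03,stop_force=22)); st('c2')
env.movel(D(-.118,.066,.1415),.05); st('off')
env.movel(D(-.118,.066,.20),.12); 
a=snap('wrist','w3')[0]; cv2.imwrite('pics/w3b.png',cv2.resize(a,(800,600),interpolation=cv2.INTER_CUBIC))
```

```text
True
c2 11.05 x -0.1297 y 0.0653 z 0.1405 F [-0.1 -0.1  0.7]
off 11.43 x -0.1173 y 0.066 z 0.1415 F [ 0.5  0.8 -0.8]
```

View pics/w3b.png

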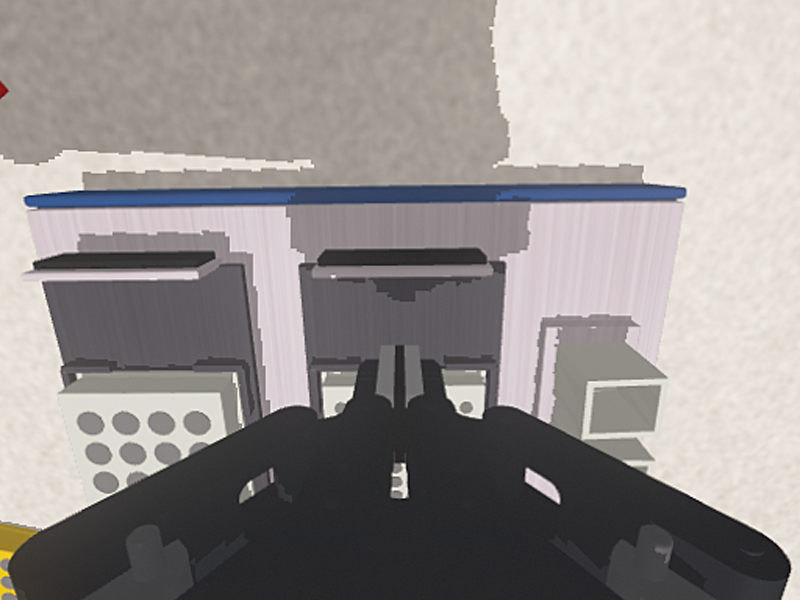

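Carrier 1's lip (315–492, 272) is level with the still drawn-out lip 2 (25–215, 272), so carrier 1 is at its stop. Next I push carrier 2.

Run:
```python
from h import *
env.movel(D(-.18,-.065,.20),.15); st()
print(env.movel(D(-.18,-.065,.139),.1,stop_force=10)); st('down')
print(env.movel(D(-.034,-.065,.139),.09,stop_force=25)); st('b')
print(env.movel(D(.01,-.065,.139),.03,stop_force=14)); st('c')
print(env.movel(D(.01,-.065,.139),.03,stop_force=22)); st('c2')
```

```text
13.24 x -0.1797 y -0.0641 z 0.2001 F [-0.1  0.4 -0.8]
False
down 14.0 x -0.18 y -0.0646 z 0.1392 F [ 0.2  0.9 -0.7]
False
b 15.78 x -0.0339 y -0.0658 z 0.1387 F [-0.2 -0.  -0.2]
True
c 16.5 x -0.019 y -0.0656 z 0.1386 F [-2.   1.2  2.4]
True
c2 16.93 x -0.0186 y -0.0658 z 0.1383 F [-1.  -0.4  0.8]
```

Both stops felt as expected. I'll back off, rise and check.

Run:
```python
from h import *
env.movel(D(-.05,-.065,.139),.08); env.movel(D(-.05,-.065,.20),.12); env.movel(D(-.09,-.03,.36),.2); st('up')
a=snap('wrist','w4')[0]; cv2.imwrite('pics/w4b.png',cv2.resize(a,(800,600),interpolation=cv2.INTER_CUBIC))
```

```text
up 19.12 x -0.0896 y -0.0308 z 0.3585 F [ 0.4  0.3 -0.6]
```

View pics/w4b.png

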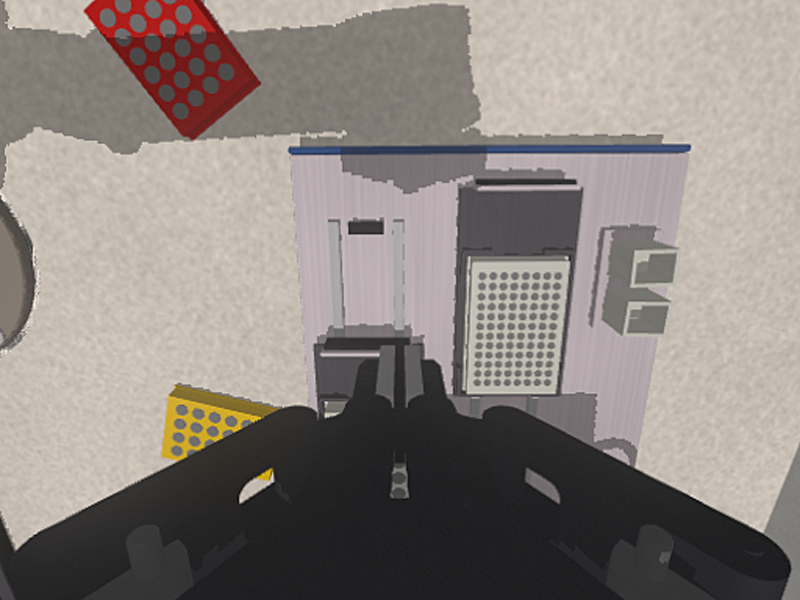

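Carrier 1 is out with its plate seated at (515,325) and its lip at (525,187). Carrier 2 is home with its lip at (350,353), and the reservoirs are undisturbed. I'll do a quick numeric check of both lips before handing in.

Run:
```python
from h import *
f=np.load('pics/w4.npz')
x=[]
for U,V in ((525,189),(345,355)):
  q=w(f,None,(U+.5)*.64-.5,(V+.5)*.64-.5,.085)-O; x.append(q@EX); print((q@EX).round(4),(q@YX).round(4))
if abs(x[0]+.14)<.005 and abs(x[1])<.005: print(job.job_done())
```

```text
-0.1405 0.0622
-0.0 -0.0823
the job is handed in; nothing more can be done
None
```

The job is handed in: carrier 1 is drawn out to its front stop, carrier 2 is fully home under the head, plate 1 looked seated in the last picture (plate 2 was mostly hidden behind the gripper), and the robot clock read about 19 s of the 48 s allowed.

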